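Clear the steel offcut from the cutting jig into the scrap bin

ROBOT

A 6-joint arm with a two-finger parallel gripper is mounted at the origin on a cart in front of the work surface, level with it; the furniture and walls round the work are solid. World frame = base frame: x ahead of the robot, y to its left, z up, the work surface at z = 0. Lengths are in m, angles in rad, forces in N, time in s.
With the tool pointing down it reaches from about 0.425 to 0.95 m from the base axis. Payload 3.5 kg.
Tool frame: the origin (TCP) lies at the very end of the fingers, on their centre line; the grasp point (between the pads) lies 19 mm behind it; z points along the fingers, y is the line along which they close (so a half turn about z gives the same grasp; the last joint's range is limited). The gripper opens to 85 mm and grips with 20 to 120 N. Pads are 22 mm wide; open, the fingers measure 114 mm over their backs; the gripper's body (76 mm by 85 mm) begins 54 mm behind the grasp point. The pads swing forward as they close: fully open they stand 13 mm farther back than shut.
Start: joints at [1.183, 0.286, 1.577, -0, 1.279, -0.15], TCP at [0.159, 0.656, 0.231] pointing down, gripper open.
Joint ranges: [-2.77, 2.77], [-0.9, 2.22], [0.21, 2.48], [-1.53, 4.67], [0.24, 2.81], [-2.84, 2.84]. Speed limits (rad/s): [2.79, 2.79, 3.14, 3.14, 3.14, 3.14].

INTERFACE

Orientations are given as a unit quaternion [x, y, z, w].
In Python, from plant import ctrl, optics, sign_off gives the robot as it stands.
- The arm moves only by the shell command python3 -m creep 'ROWS' [FORCE]. ROWS is JSON, a list of rows, each an object of numbers: "x", "y", "z": the shift along the tool's x, y, z in mm; "rx", "ry", "rz": the turn, a rotation vector about the tool's x, y, z in degrees; "grip": the opening, from 0 (shut) to 1 (fully open). In form: [{"x": .., "y": .., "z": .., "rx": .., "ry": .., "rz": .., "grip": ..}, ...]. A call has exactly 10 rows; each row shifts and turns the commanded pose from where the row before left it, along the tool's axes as they then stand; what a row does not reach is not made up. A row lasts 1/12 s, in which the tool goes at most 41.7 mm and 7.16 degrees, less where a joint would pass 70% of its speed; a pose out of reach is approached as far as the arm can. A call with a gripper value outside its range is refused whole. The fingers move at their own pace and stop on an object; FORCE is the grip in N (left out, the last holds). Time passes only in rows, so rows that do not move let the fingers close, or fill a call up. It gives the time, the measured TCP pose, the force, the opening and the grip force at its end, in the units of the state.
- ctrl.get_state(): the state, without advancing time (a new reading comes with each control period).
- optics.read_camera(name): name is "scene" or "top" or "wrist"; returns a dict with "color" (384x512x3 uint8, blue, green, red), "K" (3x3 intrinsics, pixels), "R" (3x3) and "t" (3): a world point X has camera coordinates R X + t. Camera axes: x right, y down, z forward; pixel columns grow to the right and rows downward; lengths in m; the calibration is good to about 2 mm. A picture is of the moment at which its call begins. There is no depth.
- sign_off(): hands the job in; it is judged then, once.
The state is a dict: "time": time; "qpos": joint angles; "dq": joint speeds; "joint_efforts": joint torques, N m; "eef_pos": TCP position; "tcp_rot": TCP orientation; "contact_force": force on the tool from outside, world axes, zero at the start; "wrist_torque": the same for the moment, N m; "opening": opening from 0.0 (shut) to 1.0 (fully open); "finger_force": force on a finger pad.
Only numpy, scipy, OpenCV 4.12 (cv2) and the standard library are available. Lean on these libraries where they do the work, as an engineer would, in place of code of your own. Each camera call takes 0.05 s, during which the arm holds its last target. There are 200 camera calls.

TASK

Slide the green scrap bin across the bench until it stands under the open end of the wooden cutting jig, then clear the steel offcut out of the jig: it sits snug against the fences and the back stop, so keep fingertips pressed on its top face and drag it along the channel, over the springy front leaf, until it goes over the open end and drops into the bin. Press only moderately, never harder than about 2 kg (20 N), and leave the bin standing upright under the end with the offcut in it and the other things on the bench where they are.

Things in the scene. Friction and masses are not known exactly. Their poses are not given: they have to be found in the camera images.
- jig: Wooden cutting jig fixed to the bench. Origin on the bench, z up; +x points along the channel to its open end. Smooth light-wood deck 160 (x -75 to 85) x 106, 12 thick, upper face 110 above the bench; legs only under its rear (x -70 to -10). Fences 14 high, 16 wide on both sides leave a channel 74 wide. The deck is rigid to x = 13, where its front leaf is hinged on a spring (see jig_end).
- back_stop (a point): Foot of the back stop's inner face, on the deck's upper face and the channel's centre line (61 mm behind the jig's origin), axes as the jig. The stop is 14 thick, rises 22 above the deck and closes the channel's rear.
- jig_end (a point): Where the middle of the deck's open edge is when unloaded: on its upper face, 110 above the bench, 85 mm ahead of the jig's origin, axes as the jig. Nothing closes this end. The 72 mm long front leaf sinks about its hinge under the offcut and the press (4.5 N m per rad; at the edge 1 mm per N, in all 5 to 17 mm; not measured) and springs back when unloaded: keep the press up by feel.
- offcut: Square steel plate 70 x 70 x 12, about 0.45 kg (within a quarter), flat in the channel, rear edge within 4 mm of the back stop, 2 mm play at each side: no finger fits beside or behind it. Origin: centre of its underside; axes as the jig. Slides on the deck (friction about 0.3) when dragged by fingertips pressing down 8 to 15 N; much less slips. Stiff on the rigid deck: press by felt force.
- offcut_center (a point): Centre of the offcut plate, 6 mm below its plain upper face and 6 mm above the deck.
- bin: Loose green scrap bin, open box 160 (x) x 112 (y) x 50 high outside, walls and floor 5, 0.4 kg, slides on the bench. Origin: centre of its underside, z up; +x end has the grip tab. It starts beyond the jig's open end, +x roughly as the jig's +x. Rightly placed, its origin is about 70 mm beyond the open edge along the jig's +x, in line with the channel, axes parallel.
- bin_tab (a point): Grip point on the bin's upright tab, 80 above the bench, 85 mm from the bin's origin in its +x; axes as the bin. The tab is 10 to 12 thick (bin x), 60 wide (bin y), top 96 above the bench; its upper 46 stand free above the bin's rim.
- bin_in (a point): Centre of the bin's inner floor, 5 above the bench.
- head_lamp: Bystander: black head lamp with grey strap, 110 x 104 x 42, on the bench left of the jig.
- tape_roll_2: Bystander: roll of brown tape, 94 x 92 x 48, right of the vise.
- seed_packet_2: Bystander: seed packet with a green flower picture, 112 x 82 x 10, front left.

How it is judged:
By the outcome, as a careful person would: the job done as asked, in the order asked, and still so for the second after the job is handed in, with the robot touching nothing.
It also fails if it takes over 72 s, if anything falls off the work surface, if the arm or the gripper's body presses on something with over 40 N, if the wrist force passes 120 N, or if a joint passes its speed limit or range.

## Working session

There is one attempt and no reset: what is moved stays moved. The work goes in short steps, Python scripts to look and compute and a shell command to move; the robot and the scene stay as the last step left them, time stands still between calls to the robot, and variables do not carry over. Pictures are saved under pics/ and viewed, at most 10 in all, crops included, and the job is handed in when it is done.

```bash
ls; mkdir -p pics; python3 - <<'E'
from plant import ctrl, optics
import cv2, numpy as np
s=ctrl.get_state(); print({k:np.round(v,3).tolist() for k,v in s.items()})
for n in ["scene","top"]:
    c=optics.read_camera(n); cv2.imwrite(f"pics/{n}1.png",c["color"]); np.savez(f"{n}.npz",**{k:c[k] for k in "KRt"})
    print(n,np.round(c["K"],1).tolist(),np.round(c["R"],3).tolist(),np.round(c["t"],3).tolist())
E
```

```text
pics
{'time': 0.0, 'qpos': [1.183, 0.287, 1.578, -0.0, 1.279, -0.15], 'dq': [0.0, 0.001, -0.0, -0.001, -0.0, -0.001], 'joint_efforts': [0.0, -40.597, -29.263, -0.0, 0.006, 0.0], 'eef_pos': [0.159, 0.655, 0.23], 'tcp_rot': [0.119, 0.993, -0.001, -0.0], 'contact_force': [0.054, -0.938, -0.336], 'wrist_torque': [-0.04, 0.005, -0.01], 'finger_force': 0.0, 'opening': 1.002}
scene [[371.5, 0.0, 258.5], [0.0, 371.5, 187.2], [0.0, 0.0, 1.0]] [[-0.793, -0.609, 0.014], [-0.472, 0.601, -0.645], [0.384, -0.518, -0.764]] [0.393, 0.234, 0.854]
top [[410.6, 0.0, 250.4], [0.0, 410.6, 197.0], [0.0, 0.0, 1.0]] [[0.003, -1.0, -0.004], [-0.991, -0.002, -0.132], [0.132, 0.005, -0.991]] [0.086, 0.497, 1.136]
```

View pics/top1.png

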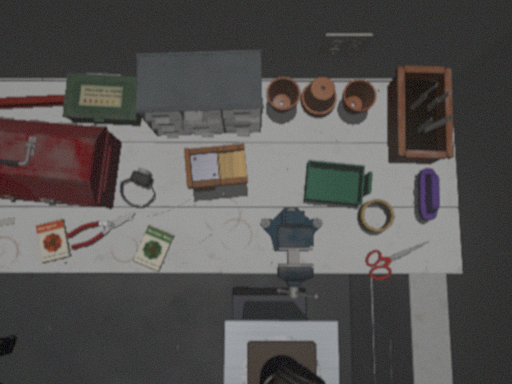

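View pics/scene1.png

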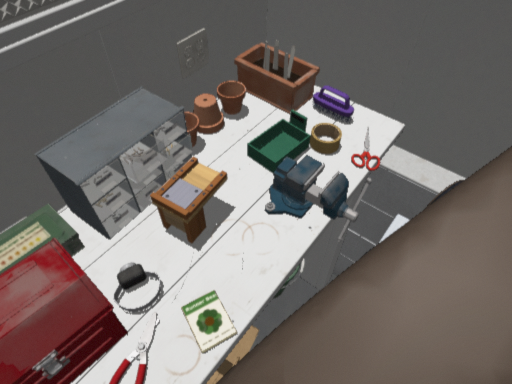

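The top view shows the jig at about (217,165) with its open end to the right, the bin at (335,184) with its tab at (368,183), and the vise at (292,235). I'll enlarge these for corners.

```bash
python3 - <<'E'
import cv2,numpy as np
a=cv2.imread("pics/top1.png")[135:225,178:388]; a=cv2.resize(a,None,fx=3.8,fy=3.8,interpolation=cv2.INTER_CUBIC)
cv2.imwrite("pics/topc.png",cv2.convertScaleAbs(a,alpha=1.4))
b=cv2.imread("pics/scene1.png")[100:245,140:340]; b=cv2.resize(b,None,fx=4,fy=4,interpolation=cv2.INTER_CUBIC)
cv2.imwrite("pics/scenec.png",cv2.convertScaleAbs(b,alpha=1.4))
E
```

```text
(no output)
```

View pics/topc.png

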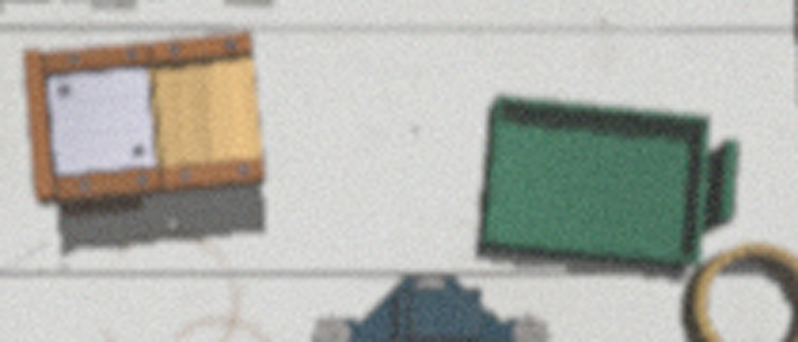

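View pics/scenec.png

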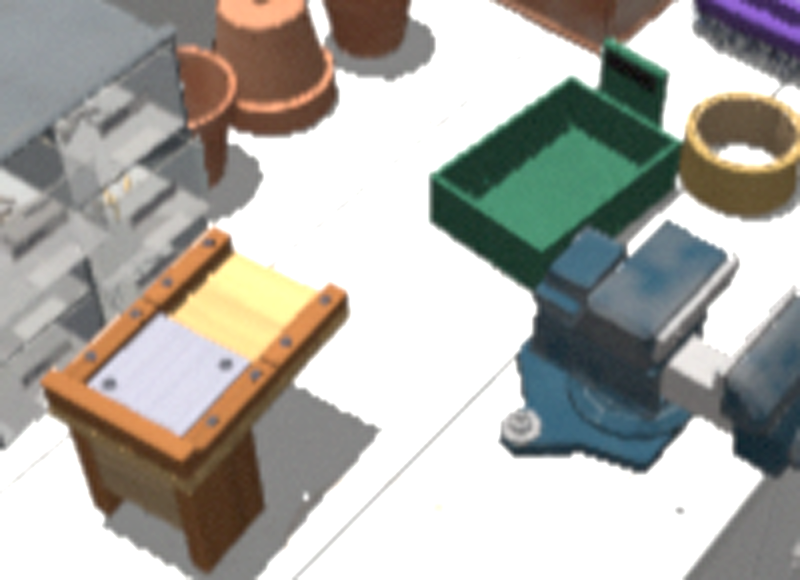

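```bash
cat > fit.py <<'E'
import numpy as np
from scipy.optimize import least_squares
def cam(n): d=np.load(n+".npz"); return d["K"],d["R"],d["t"]
T=lambda u,v:("top",(u+.5)/3.8-.5+178,(v+.5)/3.8-.5+135)
S=lambda u,v:("scene",(u+.5)/4-.5+140,(v+.5)/4-.5+100)
def fit(pts,x0):
    C={n:cam(n) for n in("top","scene")}
    def f(p):
        c,s=np.cos(p[2]),np.sin(p[2]);r=[]
        for (n,u,v),(x,y,z) in pts:
            X=np.array([p[0]+c*x-s*y,p[1]+s*x+c*y,z]);K,R,t=C[n];q=K@(R@X+t);r+=[q[0]/q[2]-u,q[1]/q[2]-v]
        return r
    o=least_squares(f,x0,loss="soft_l1"); return o.x,np.round(f(o.x),1)
def w(p,x,y): c,s=np.cos(p[2]),np.sin(p[2]); return np.array([p[0]+c*x-s*y,p[1]+s*x+c*y])
E
python3 - <<'E'
from fit import *
J=[(T(25,52),(-.075,.053,.132)),(T(40,200),(-.075,-.053,.132)),(T(250,32),(.085,.053,.124)),(T(263,182),(.085,-.053,.124)),
(S(45,380),(-.075,.053,.132)),(S(190,462),(-.075,-.053,.132)),(S(218,232),(.085,.053,.124)),(S(345,293),(.085,-.053,.124))]
B=[(T(495,97),(-.08,.056,.05)),(T(708,118),(.08,.056,.05)),(T(695,263),(.08,-.056,.05)),(T(480,248),(-.08,-.056,.05)),
(S(430,180),(-.08,.056,.05)),(S(573,80),(.08,.056,.05)),(S(682,150),(.08,-.056,.05)),(T(738,142),(.09,.03,.096)),(T(733,222),(.09,-.03,.096)),(S(605,40),(.09,.03,.096)),(S(667,77),(.09,-.03,.096))]
O=[(T(48,73),(-.035,.035,.122)),(T(152,66),(.035,.035,.122)),(T(158,165),(.035,-.035,.122)),(T(57,175),(-.035,-.035,.122))]
for n,P,x in(("jig",J,[.6,.1,-1.5]),("bin",B,[.55,-.2,-1.6]),("off",O,[.6,.1,-1.5])):
    p,r=fit(P,x); print(n,p.round(4),np.degrees(p[2]).round(2),r)
    if n=="jig": j=p; print("end",w(p,.085,0),"bin goal",w(p,.155,0))
    if n=="bin": print("tab",w(p,.085,0))
E
```

```text
jig [ 0.5666  0.1823 -1.4676] -84.09 [-0.1  0.5 -0.9  0.9  0.9  0.6  1.4  0.1 -1.5  0.4 -1.4 -0.1 -1.  -1.9
  1.6 -0.7]
end [0.57535009 0.09777312] bin goal [0.58256212 0.02814564]
bin [ 0.5358 -0.1484 -1.6667] -95.49 [-0.6  0.3 -0.3  0.2  0.7  1.2  0.1 -0.4 -1.2 -0.4 -1.2 -0.9 -0.1 -1.6
 -0.5  0.1 -0.5  0.8  0.5 -0.5  0.7 -0.9]
tab [ 0.52762276 -0.2330505 ]
off [ 0.5672  0.2075 -1.4825] -84.94 [ 0.7  0.5 -0.5  0.2 -0.1 -0.1  0.  -0.5]
```

```bash
cat >> fit.py <<'E'
def to(x,y,z,th):
    "tool-axis shift (mm) and rz (deg, do first) to reach world x,y,z with tool y at heading th deg"
    from plant import ctrl
    from scipy.spatial.transform import Rotation as Ro
    s=ctrl.get_state(); M=Ro.from_quat(s["tcp_rot"]).as_matrix(); h=np.degrees(np.arctan2(M[1,1],M[0,1])); p=np.array(s["eef_pos"])
    a=np.radians(th); X=np.array([-np.sin(a),np.cos(a)]);Y=np.array([np.cos(a),np.sin(a)]); d=np.array([x,y])-p[:2]
    print("t",round(s["time"],2),"pos",p.round(4),"h",round(h,2),"tilt",M[:,2].round(3),"F",np.round(s["contact_force"],1),"op",round(s["opening"],3),"| x %.1f y %.1f z %.1f rz %.1f"%(d@X*1e3,d@Y*1e3,(p[2]-z)*1e3,h-th))
E
python3 -m creep '[{"z":-30,"rz":-4.1,"grip":1},{"z":-30,"rz":-4.1},{"z":-30},{"x":-31,"y":-21},{"x":-31,"y":-21},{"x":-31,"y":-21},{"x":-31,"y":-21},{"x":-31,"y":-21},{"x":-31,"y":-21},{"x":-31,"y":-21}]'
python3 -m creep '[{"x":-31,"y":-21},{"x":-31,"y":-21},{"x":-31,"y":-21},{"x":-20,"y":-36},{"x":-20,"y":-36},{"x":-20,"y":-36},{"x":-20,"y":-36},{"x":-20,"y":-36},{"x":-20,"y":-36},{"x":-20,"y":-36}]'
python3 -c "
from fit import *; to(.528,-.233,.061,84.5)"
```

```text
t 0.1 pos [0.1588 0.6555 0.2301] h 76.38 tilt [-0.001 -0.002 -1.   ] F [-0.3  0.1 -0.5] op 0.997 | x -452.7 y -849.0 z 169.1 rz -8.1$[0]: bad value
$[0]: bad value
```

```bash

python3 -m creep '[{"x":0,"y":0,"z":-30,"rx":0,"ry":0,"rz":-4.1,"grip":1},{"x":0,"y":0,"z":-30,"rx":0,"ry":0,"rz":-4.1,"grip":1},{"x":0,"y":0,"z":-30,"rx":0,"ry":0,"rz":0,"grip":1},{"x":-31,"y":-21,"z":0,"rx":0,"ry":0,"rz":0,"grip":1},{"x":-31,"y":-21,"z":0,"rx":0,"ry":0,"rz":0,"grip":1},{"x":-31,"y":-21,"z":0,"rx":0,"ry":0,"rz":0,"grip":1},{"x":-31,"y":-21,"z":0,"rx":0,"ry":0,"rz":0,"grip":1},{"x":-31,"y":-21,"z":0,"rx":0,"ry":0,"rz":0,"grip":1},{"x":-31,"y":-21,"z":0,"rx":0,"ry":0,"rz":0,"grip":1},{"x":-31,"y":-21,"z":0,"rx":0,"ry":0,"rz":0,"grip":1}]'
python3 -c "
from fit import *; to(.528,-.233,.061,84.5)"
```

```text
time: 0.93
eef_pos: [0.362, 0.4876, 0.3208]
tcp_rot: [0.047, 0.999, -0.0, -0.0]
contact_force: [0.9, 0.2, 1.0]
opening: 1.001
finger_force: 0.0
t 0.93 pos [0.362  0.4876 0.3208] h 84.59 tilt [-0.001 -0.001 -1.   ] F [0.9 0.2 1. ] op 1.001 | x -234.3 y -701.4 z 259.8 rz 0.1
```

```bash

python3 -m creep '[{"x":-31,"y":-21,"z":0,"rx":0,"ry":0,"rz":0,"grip":1},{"x":-31,"y":-21,"z":0,"rx":0,"ry":0,"rz":0,"grip":1},{"x":-31,"y":-21,"z":0,"rx":0,"ry":0,"rz":0,"grip":1},{"x":-20,"y":-36,"z":0,"rx":0,"ry":0,"rz":0,"grip":1},{"x":-20,"y":-36,"z":0,"rx":0,"ry":0,"rz":0,"grip":1},{"x":-20,"y":-36,"z":0,"rx":0,"ry":0,"rz":0,"grip":1},{"x":-20,"y":-36,"z":0,"rx":0,"ry":0,"rz":0,"grip":1},{"x":-20,"y":-36,"z":0,"rx":0,"ry":0,"rz":0,"grip":1},{"x":-20,"y":-36,"z":0,"rx":0,"ry":0,"rz":0,"grip":1},{"x":-10,"y":-38,"z":0,"rx":0,"ry":0,"rz":0,"grip":1}]'
python3 -m creep '[{"x":0,"y":-38,"z":0,"rx":0,"ry":0,"rz":0,"grip":1},{"x":0,"y":-40,"z":0,"rx":0,"ry":0,"rz":0,"grip":1},{"x":0,"y":-40,"z":0,"rx":0,"ry":0,"rz":0,"grip":1},{"x":0,"y":-40,"z":0,"rx":0,"ry":0,"rz":0,"grip":1},{"x":0,"y":-40,"z":0,"rx":0,"ry":0,"rz":0,"grip":1},{"x":0,"y":-40,"z":0,"rx":0,"ry":0,"rz":0,"grip":1},{"x":0,"y":-40,"z":0,"rx":0,"ry":0,"rz":0,"grip":1},{"x":0,"y":-40,"z":0,"rx":0,"ry":0,"rz":0,"grip":1},{"x":0,"y":0,"z":0,"rx":0,"ry":0,"rz":0,"grip":1},{"x":0,"y":0,"z":0,"rx":0,"ry":0,"rz":0,"grip":1}]'
python3 -c "
from fit import *; to(.528,-.233,.061,84.5)"
```

```text
time: 1.77
eef_pos: [0.554, 0.1503, 0.3205]
tcp_rot: [0.048, 0.999, -0.0, -0.0]
contact_force: [0.4, -0.3, 0.3]
opening: 1.004
finger_force: 0.0
time: 2.6
eef_pos: [0.5224, -0.1659, 0.3205]
tcp_rot: [0.049, 0.999, 0.0, -0.001]
contact_force: [-0.6, 1.2, -0.5]
opening: 1.001
finger_force: 0.0
t 2.6 pos [ 0.5224 -0.1659  0.3205] h 84.33 tilt [-0.001  0.001 -1.   ] F [-0.6  1.2 -0.5] op 1.001 | x -12.0 y -66.2 z 259.5 rz -0.2
```

```bash

python3 -m creep '[{"x":-6,"y":-33,"z":10,"rx":0,"ry":0,"rz":0,"grip":0.7},{"x":-6,"y":-33,"z":10,"rx":0,"ry":0,"rz":0,"grip":0.7},{"x":0,"y":0,"z":36,"rx":0,"ry":0,"rz":0,"grip":0.7},{"x":0,"y":0,"z":36,"rx":0,"ry":0,"rz":0,"grip":0.7},{"x":0,"y":0,"z":36,"rx":0,"ry":0,"rz":0,"grip":0.7},{"x":0,"y":0,"z":36,"rx":0,"ry":0,"rz":0,"grip":0.7},{"x":0,"y":0,"z":0,"rx":0,"ry":0,"rz":0,"grip":0.7},{"x":0,"y":0,"z":0,"rx":0,"ry":0,"rz":0,"grip":0.7},{"x":0,"y":0,"z":0,"rx":0,"ry":0,"rz":0,"grip":0.7},{"x":0,"y":0,"z":0,"rx":0,"ry":0,"rz":0,"grip":0.7}]' 40
python3 - <<'E'
from fit import *; to(.528,-.233,.061,84.5)
from plant import optics
import cv2
c=optics.read_camera("wrist"); cv2.imwrite("pics/w1.png",c["color"])
E
```

```text
time: 3.43
eef_pos: [0.5308, -0.2315, 0.161]
tcp_rot: [0.047, 0.999, -0.001, 0.003]
contact_force: [1.3, -0.7, 1.2]
opening: 0.704
finger_force: 0.0
t 3.43 pos [ 0.5308 -0.2315  0.161 ] h 84.63 tilt [ 0.005 -0.003 -1.   ] F [ 1.3 -0.7  1.2] op 0.704 | x 2.6 y -1.8 z 100.0 rz 0.1
```

View pics/w1.png

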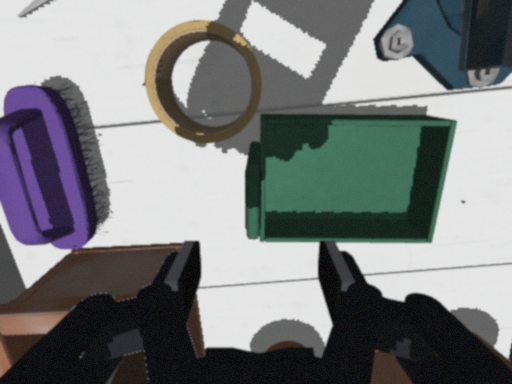

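The wrist view shows the tab at about (253,190), between the finger columns (195 and 325), so the alignment is good. Next I descend and grip.

```bash

python3 -m creep '[{"x":3,"y":-2,"z":30,"rx":0,"ry":0,"rz":0,"grip":0.7},{"x":0,"y":0,"z":30,"rx":0,"ry":0,"rz":0,"grip":0.7},{"x":0,"y":0,"z":25,"rx":0,"ry":0,"rz":0,"grip":0.7},{"x":0,"y":0,"z":15,"rx":0,"ry":0,"rz":0,"grip":0.7},{"x":0,"y":0,"z":0,"rx":0,"ry":0,"rz":0,"grip":0.4},{"x":0,"y":0,"z":0,"rx":0,"ry":0,"rz":0,"grip":0.2},{"x":0,"y":0,"z":0,"rx":0,"ry":0,"rz":0,"grip":0.05},{"x":0,"y":0,"z":0,"rx":0,"ry":0,"rz":0,"grip":0.05},{"x":0,"y":0,"z":0,"rx":0,"ry":0,"rz":0,"grip":0.05},{"x":0,"y":0,"z":0,"rx":0,"ry":0,"rz":0,"grip":0.05}]' 40
python3 - <<'E'
from fit import *; to(.591,-.057,.062,95.6)
E
```

```text
time: 4.32
eef_pos: [0.5276, -0.234, 0.0603]
tcp_rot: [0.048, 0.999, -0.001, 0.003]
contact_force: [0.7, -1.5, 6.6]
opening: 0.112
finger_force: 40.3
t 4.32 pos [ 0.5276 -0.234   0.0603] h 84.54 tilt [ 0.005 -0.003 -1.   ] F [ 0.7 -1.5  6.6] op 0.112 | x -80.4 y 170.0 z -1.7 rz -11.1
```

```bash

python3 -m creep '[{"x":-9,"y":0,"z":0,"rx":0,"ry":0,"rz":-1.6,"grip":0.05},{"x":-9,"y":0,"z":0,"rx":0,"ry":0,"rz":-1.6,"grip":0.05},{"x":-9,"y":0,"z":0,"rx":0,"ry":0,"rz":-1.6,"grip":0.05},{"x":-9,"y":0,"z":0,"rx":0,"ry":0,"rz":-1.6,"grip":0.05},{"x":-9,"y":0,"z":0,"rx":0,"ry":0,"rz":-1.6,"grip":0.05},{"x":-9,"y":0,"z":0,"rx":0,"ry":0,"rz":-1.6,"grip":0.05},{"x":-9,"y":0,"z":0,"rx":0,"ry":0,"rz":-1.5,"grip":0.05},{"x":0,"y":0,"z":0,"rx":0,"ry":0,"rz":0,"grip":0.05},{"x":0,"y":0,"z":0,"rx":0,"ry":0,"rz":0,"grip":0.05},{"x":0,"y":0,"z":0,"rx":0,"ry":0,"rz":0,"grip":0.05}]' 40
python3 - <<'E'
from fit import *; to(.591,-.057,.061,95.6)
E
```

```text
time: 5.15
eef_pos: [0.5905, -0.2345, 0.0603]
tcp_rot: [-0.05, 0.999, -0.002, 0.002]
contact_force: [0.4, -1.4, 6.2]
opening: 0.112
finger_force: 40.2
t 5.15 pos [ 0.5905 -0.2345  0.0603] h 95.75 tilt [ 0.005 -0.003 -1.   ] F [ 0.4 -1.4  6.2] op 0.112 | x -17.9 y 176.6 z -0.7 rz 0.1
```

```bash

python3 -m creep '[{"x":-2,"y":20,"z":0,"rx":0,"ry":0,"rz":0,"grip":0.05},{"x":-2,"y":20,"z":0,"rx":0,"ry":0,"rz":0,"grip":0.05},{"x":-2,"y":20,"z":0,"rx":0,"ry":0,"rz":0,"grip":0.05},{"x":-2,"y":20,"z":0,"rx":0,"ry":0,"rz":0,"grip":0.05},{"x":-2,"y":20,"z":0,"rx":0,"ry":0,"rz":0,"grip":0.05},{"x":-2,"y":20,"z":0,"rx":0,"ry":0,"rz":0,"grip":0.05},{"x":-2,"y":20,"z":0,"rx":0,"ry":0,"rz":0,"grip":0.05},{"x":-2,"y":20,"z":0,"rx":0,"ry":0,"rz":0,"grip":0.05},{"x":-2,"y":12,"z":0,"rx":0,"ry":0,"rz":0,"grip":0.05},{"x":0,"y":4,"z":0,"rx":0,"ry":0,"rz":0,"grip":0.05}]' 40
python3 - <<'E'
from fit import *; to(.591,-.057,.061,95.6)
from plant import optics
import cv2
for n in("scene","top"):
    c=optics.read_camera(n); cv2.imwrite(f"pics/{n}2.png",c["color"])
a=cv2.imread("pics/top2.png")[120:220,170:370]; a=cv2.resize(a,None,fx=3,fy=3,interpolation=cv2.INTER_CUBIC)
b=cv2.imread("pics/scene2.png")[100:245,140:340]; b=cv2.resize(b,None,fx=2,fy=2,interpolation=cv2.INTER_CUBIC)
o=np.zeros((590,600,3),np.uint8); o[:300]=a; o[300:,:400]=b
cv2.imwrite("pics/c2.png",cv2.convertScaleAbs(o,alpha=1.4))
E
```

```text
time: 5.98
eef_pos: [0.5912, -0.0565, 0.0603]
tcp_rot: [-0.051, 0.999, -0.002, 0.003]
contact_force: [0.5, -5.4, 5.7]
opening: 0.109
finger_force: 40.3
t 5.98 pos [ 0.5912 -0.0565  0.0603] h 95.8 tilt [ 0.006 -0.003 -1.   ] F [ 0.5 -5.4  5.7] op 0.109 | x 0.3 y -0.5 z -0.7 rz 0.2
```

View pics/c2.png

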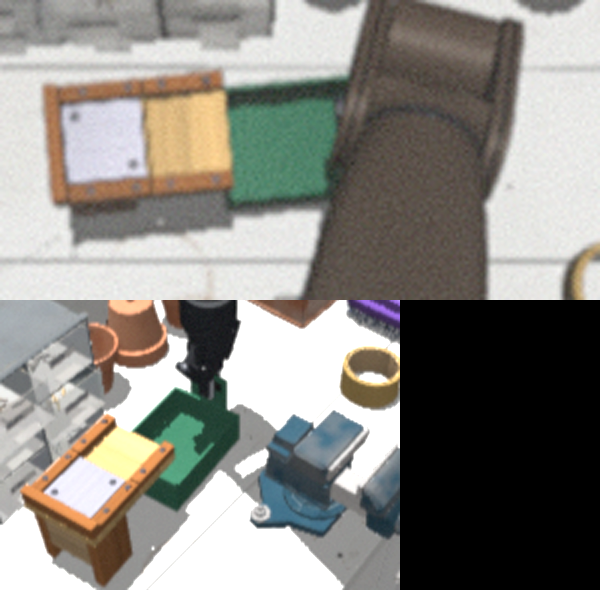

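The bin now stands in line with the channel (rim about (230,88) to (232,205) in the upper panel), with its rear tucked just under the deck edge. Next I release, lift and refit the bin pose.

```bash

python3 -m creep '[{"x":0,"y":0,"z":0,"rx":0,"ry":0,"rz":0,"grip":0.5},{"x":0,"y":0,"z":0,"rx":0,"ry":0,"rz":0,"grip":0.5},{"x":0,"y":0,"z":0,"rx":0,"ry":0,"rz":0,"grip":0.5},{"x":0,"y":0,"z":0,"rx":0,"ry":0,"rz":0,"grip":0.5},{"x":0,"y":0,"z":-15,"rx":0,"ry":0,"rz":0,"grip":0.5},{"x":0,"y":0,"z":-35,"rx":0,"ry":0,"rz":0,"grip":0.5},{"x":0,"y":0,"z":-40,"rx":0,"ry":0,"rz":0,"grip":0.5},{"x":0,"y":0,"z":-40,"rx":0,"ry":0,"rz":0,"grip":0.5},{"x":0,"y":0,"z":-40,"rx":0,"ry":0,"rz":0,"grip":0.5},{"x":0,"y":0,"z":0,"rx":0,"ry":0,"rz":0,"grip":0.5}]'
python3 -m creep '[{"x":0,"y":38,"z":0,"rx":0,"ry":0,"rz":0,"grip":0},{"x":0,"y":38,"z":0,"rx":0,"ry":0,"rz":0,"grip":0},{"x":0,"y":38,"z":0,"rx":0,"ry":0,"rz":0,"grip":0},{"x":0,"y":38,"z":0,"rx":0,"ry":0,"rz":0,"grip":0},{"x":0,"y":38,"z":0,"rx":0,"ry":0,"rz":0,"grip":0},{"x":0,"y":38,"z":0,"rx":0,"ry":0,"rz":0,"grip":0},{"x":0,"y":36,"z":0,"rx":0,"ry":0,"rz":0,"grip":0},{"x":0,"y":0,"z":0,"rx":0,"ry":0,"rz":0,"grip":0},{"x":0,"y":0,"z":0,"rx":0,"ry":0,"rz":0,"grip":0},{"x":0,"y":0,"z":0,"rx":0,"ry":0,"rz":0,"grip":0}]'
python3 - <<'E'
from fit import *; to(.5642,.212,.124,95.6)
from plant import optics
import cv2
for n in("scene","top"):
    c=optics.read_camera(n); cv2.imwrite(f"pics/{n}3.png",c["color"])
a=cv2.imread("pics/top3.png")[120:220,170:370]; a=cv2.resize(a,None,fx=3,fy=3,interpolation=cv2.INTER_CUBIC)
b=cv2.imread("pics/scene3.png")[100:245,140:340]; b=cv2.resize(b,None,fx=2,fy=2,interpolation=cv2.INTER_CUBIC)
o=np.zeros((590,600,3),np.uint8); o[:300]=a; o[300:,:400]=b
cv2.imwrite("pics/c3.png",cv2.convertScaleAbs(o,alpha=1.4))
E
```

```text
time: 6.92
eef_pos: [0.5934, -0.0577, 0.2379]
tcp_rot: [-0.049, 0.999, -0.003, 0.008]
contact_force: [1.6, -0.6, 2.1]
opening: 0.503
finger_force: 0.0
time: 7.75
eef_pos: [0.5627, 0.2059, 0.2267]
tcp_rot: [-0.05, 0.999, -0.0, -0.0]
contact_force: [-0.6, -0.4, -1.4]
opening: 0.004
finger_force: 0.0
t 7.75 pos [0.5627 0.2059 0.2267] h 95.7 tilt [-0.001 -0.001 -1.   ] F [-0.6 -0.4 -1.4] op 0.004 | x -2.1 y 5.9 z 102.7 rz 0.1
```

View pics/c3.png

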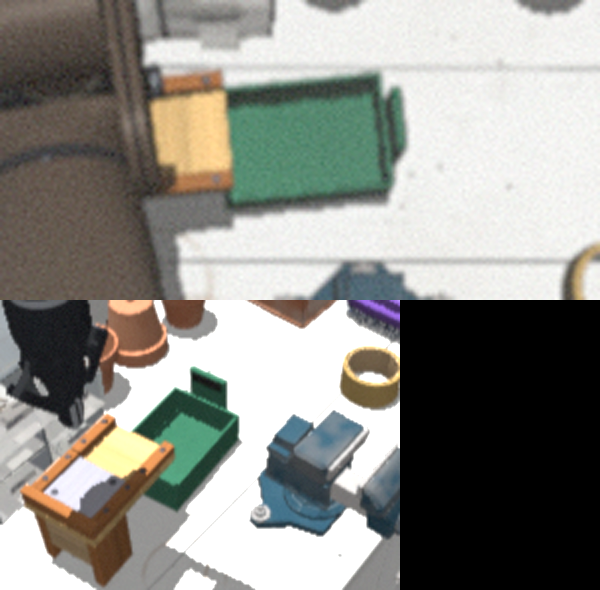

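The bin is upright and in line (rim right corners at (378,75) and (390,188), upper panel). I'll check its fit and descend over the offcut.

```bash

python3 -m creep '[{"x":-2,"y":6,"z":20,"rx":0,"ry":0,"rz":0,"grip":0},{"x":0,"y":0,"z":25,"rx":0,"ry":0,"rz":0,"grip":0},{"x":0,"y":0,"z":25,"rx":0,"ry":0,"rz":0,"grip":0},{"x":0,"y":0,"z":15,"rx":0,"ry":0,"rz":0,"grip":0},{"x":0,"y":0,"z":10,"rx":0,"ry":0,"rz":0,"grip":0},{"x":0,"y":0,"z":0,"rx":0,"ry":0,"rz":0,"grip":0},{"x":0,"y":0,"z":0,"rx":0,"ry":0,"rz":0,"grip":0},{"x":0,"y":0,"z":0,"rx":0,"ry":0,"rz":0,"grip":0},{"x":0,"y":0,"z":0,"rx":0,"ry":0,"rz":0,"grip":0},{"x":0,"y":0,"z":0,"rx":0,"ry":0,"rz":0,"grip":0}]'
python3 - <<'E'
from fit import *; to(.5642,.212,.124,95.6)
A=lambda u,v:("top",(u+.5)/3-.5+170,(v+.5)/3-.5+120)
P=lambda u,v:("scene",(u+.5)/2-.5+140,(v-300+.5)/2-.5+100)
B=[(A(378,75),(.08,.056,.05)),(A(390,188),(.08,-.056,.05)),(A(401,88),(.09,.03,.096)),(A(405,160),(.09,-.03,.096)),(P(191,369),(.09,.03,.096)),(P(226,385),(.09,-.03,.096)),(P(239,416),(.08,-.056,.05))]
p,r=fit(B,[.58,.03,-1.47]); print(p,np.degrees(p[2]),r,"goal",.5826,.0281)
E
```

```text
time: 8.68
eef_pos: [0.5653, 0.2126, 0.134]
tcp_rot: [-0.049, 0.999, 0.0, 0.001]
contact_force: [-0.7, -0.5, -0.6]
opening: 0.001
finger_force: 0.0
t 8.68 pos [0.5653 0.2126 0.134 ] h 95.67 tilt [ 0.003  0.001 -1.   ] F [-0.7 -0.5 -0.6] op 0.001 | x 1.1 y -0.4 z 10.0 rz 0.1
[ 0.58244376  0.03274194 -1.48350445] -84.99854413792208 [ 0.1 -0.   0.   0.9 -1.2  0.2 -0.3 -2.3  0.3 -1.4  0.6 -1.4 -0.1  0.7] goal 0.5826 0.0281
```

```bash

python3 -m creep '[{"x":0,"y":0,"z":4,"rx":0,"ry":0,"rz":0,"grip":0},{"x":0,"y":0,"z":3,"rx":0,"ry":0,"rz":0,"grip":0},{"x":0,"y":0,"z":1,"rx":0,"ry":0,"rz":0,"grip":0},{"x":0,"y":0,"z":1,"rx":0,"ry":0,"rz":0,"grip":0},{"x":0,"y":0,"z":0.5,"rx":0,"ry":0,"rz":0,"grip":0},{"x":0,"y":0,"z":0.5,"rx":0,"ry":0,"rz":0,"grip":0},{"x":0,"y":0,"z":0,"rx":0,"ry":0,"rz":0,"grip":0},{"x":0,"y":0,"z":0,"rx":0,"ry":0,"rz":0,"grip":0},{"x":0,"y":0,"z":0,"rx":0,"ry":0,"rz":0,"grip":0},{"x":0,"y":0,"z":0,"rx":0,"ry":0,"rz":0,"grip":0}]'
```

```text
time: 9.52
eef_pos: [0.5644, 0.2125, 0.1224]
tcp_rot: [-0.05, 0.999, -0.0, 0.0]
contact_force: [0.1, 0.3, 0.3]
opening: -0.002
finger_force: 0.0
```

```bash

python3 -m creep '[{"x":0,"y":0,"z":0.5,"rx":0,"ry":0,"rz":0,"grip":0},{"x":0,"y":0,"z":0.2,"rx":0,"ry":0,"rz":0,"grip":0},{"x":0,"y":0,"z":0.2,"rx":0,"ry":0,"rz":0,"grip":0},{"x":0,"y":0,"z":0.1,"rx":0,"ry":0,"rz":0,"grip":0},{"x":0,"y":0,"z":0,"rx":0,"ry":0,"rz":0,"grip":0},{"x":0,"y":0,"z":0,"rx":0,"ry":0,"rz":0,"grip":0},{"x":0,"y":0,"z":0,"rx":0,"ry":0,"rz":0,"grip":0},{"x":0,"y":0,"z":0,"rx":0,"ry":0,"rz":0,"grip":0},{"x":0,"y":0,"z":0,"rx":0,"ry":0,"rz":0,"grip":0},{"x":0,"y":0,"z":0,"rx":0,"ry":0,"rz":0,"grip":0}]'
```

```text
time: 10.35
eef_pos: [0.5645, 0.2125, 0.1221]
tcp_rot: [-0.05, 0.999, -0.0, 0.0]
contact_force: [-2.1, -0.4, 5.0]
opening: -0.003
finger_force: 2.7
```

```bash

python3 -m creep '[{"x":0,"y":0,"z":0.2,"rx":0,"ry":0,"rz":0,"grip":0},{"x":0,"y":0,"z":0.2,"rx":0,"ry":0,"rz":0,"grip":0},{"x":0,"y":0,"z":0.1,"rx":0,"ry":0,"rz":0,"grip":0},{"x":0,"y":0,"z":0,"rx":0,"ry":0,"rz":0,"grip":0},{"x":0,"y":0,"z":0,"rx":0,"ry":0,"rz":0,"grip":0},{"x":0,"y":0,"z":0,"rx":0,"ry":0,"rz":0,"grip":0},{"x":0,"y":0,"z":0,"rx":0,"ry":0,"rz":0,"grip":0},{"x":0,"y":0,"z":0,"rx":0,"ry":0,"rz":0,"grip":0},{"x":0,"y":0,"z":0,"rx":0,"ry":0,"rz":0,"grip":0},{"x":0,"y":0,"z":0,"rx":0,"ry":0,"rz":0,"grip":0}]'
```

```text
time: 11.18
eef_pos: [0.5645, 0.2125, 0.1221]
tcp_rot: [-0.05, 0.999, -0.0, 0.0]
contact_force: [-2.8, -0.7, 7.3]
opening: 0.003
finger_force: 3.6
```

```bash

python3 -m creep '[{"x":0,"y":0,"z":0.3,"rx":0,"ry":0,"rz":0,"grip":0},{"x":0,"y":0,"z":0.3,"rx":0,"ry":0,"rz":0,"grip":0},{"x":0,"y":0,"z":0.3,"rx":0,"ry":0,"rz":0,"grip":0},{"x":0,"y":0,"z":0,"rx":0,"ry":0,"rz":0,"grip":0},{"x":0,"y":-0.5,"z":0,"rx":0,"ry":0,"rz":0,"grip":0},{"x":0,"y":-0.5,"z":0,"rx":0,"ry":0,"rz":0,"grip":0},{"x":0,"y":-1,"z":0,"rx":0,"ry":0,"rz":0,"grip":0},{"x":0,"y":-1,"z":0,"rx":0,"ry":0,"rz":0,"grip":0},{"x":0,"y":-1,"z":0,"rx":0,"ry":0,"rz":0,"grip":0},{"x":0,"y":-1,"z":0,"rx":0,"ry":0,"rz":0,"grip":0}]'
```

```text
time: 12.02
eef_pos: [0.5663, 0.2089, 0.1221]
tcp_rot: [-0.049, 0.999, 0.001, 0.002]
contact_force: [0.1, 3.5, 7.0]
opening: 0.001
finger_force: 3.5
```

```bash

python3 -m creep '[{"x":0,"y":0,"z":0.4,"rx":0,"ry":0,"rz":0,"grip":0},{"x":0,"y":0,"z":0.4,"rx":0,"ry":0,"rz":0,"grip":0},{"x":0,"y":0,"z":0.2,"rx":0,"ry":0,"rz":0,"grip":0},{"x":0,"y":0,"z":0,"rx":0,"ry":0,"rz":0,"grip":0},{"x":0,"y":-1,"z":0,"rx":0,"ry":0,"rz":0,"grip":0},{"x":0,"y":-1,"z":0,"rx":0,"ry":0,"rz":0,"grip":0},{"x":0,"y":-1,"z":0,"rx":0,"ry":0,"rz":0,"grip":0},{"x":0,"y":-1,"z":0,"rx":0,"ry":0,"rz":0,"grip":0},{"x":0,"y":-1,"z":0,"rx":0,"ry":0,"rz":0,"grip":0},{"x":0,"y":-1,"z":0,"rx":0,"ry":0,"rz":0,"grip":0}]'
python3 - <<'E'
from fit import *; to(.5642,.212,.122,95.6)
from plant import optics
import cv2
c=optics.read_camera("scene"); cv2.imwrite("pics/s4.png",c["color"])
b=c["color"][140:245,140:240]; cv2.imwrite("pics/s4c.png",cv2.convertScaleAbs(cv2.resize(b,None,fx=5,fy=5,interpolation=cv2.INTER_CUBIC),alpha=1.4))
E
```

```text
time: 12.85
eef_pos: [0.5677, 0.2033, 0.122]
tcp_rot: [-0.049, 0.999, 0.002, 0.003]
contact_force: [-0.4, 3.8, 9.6]
opening: -0.001
finger_force: 4.6
t 12.85 pos [0.5677 0.2033 0.122 ] h 95.64 tilt [ 0.007  0.004 -1.   ] F [-0.4  3.8  9.6] op -0.001 | x 2.6 y 9.0 z 0.0 rz 0.0
```

View pics/s4c.png

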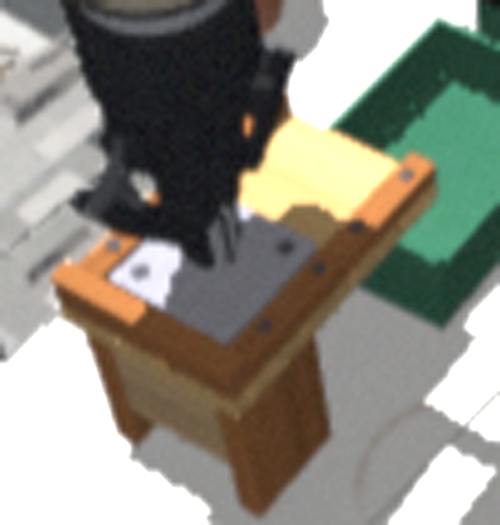

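The plate's screw marks moved about 2 px (≈5 mm) along the channel, so it is dragging. I'll press slightly more and continue.

```bash

python3 -m creep '[{"x":0,"y":0,"z":0.4,"rx":0,"ry":0,"rz":0,"grip":0},{"x":0,"y":0,"z":0.4,"rx":0,"ry":0,"rz":0,"grip":0},{"x":0.2,"y":-1,"z":0,"rx":0,"ry":0,"rz":0,"grip":0},{"x":0.2,"y":-1.5,"z":0,"rx":0,"ry":0,"rz":0,"grip":0},{"x":0.2,"y":-1.5,"z":0,"rx":0,"ry":0,"rz":0,"grip":0},{"x":0.2,"y":-1.5,"z":0,"rx":0,"ry":0,"rz":0,"grip":0},{"x":0.2,"y":-1.5,"z":0,"rx":0,"ry":0,"rz":0,"grip":0},{"x":0.2,"y":-1.5,"z":0,"rx":0,"ry":0,"rz":0,"grip":0},{"x":0.2,"y":-1.5,"z":0,"rx":0,"ry":0,"rz":0,"grip":0},{"x":0.2,"y":-1.5,"z":0,"rx":0,"ry":0,"rz":0,"grip":0}]'
```

```text
time: 13.73
eef_pos: [0.5681, 0.1919, 0.1221]
tcp_rot: [-0.049, 0.999, 0.002, 0.005]
contact_force: [-1.3, 3.4, 9.8]
opening: -0.001
finger_force: 5.3
```

```bash

python3 -m creep '[{"x":0.2,"y":-1.5,"z":0,"rx":0,"ry":0,"rz":0,"grip":0},{"x":0.2,"y":-1.5,"z":0,"rx":0,"ry":0,"rz":0,"grip":0},{"x":0,"y":-1.5,"z":0,"rx":0,"ry":0,"rz":0,"grip":0},{"x":0,"y":-1.5,"z":0,"rx":0,"ry":0,"rz":0,"grip":0},{"x":0,"y":-1.5,"z":0,"rx":0,"ry":0,"rz":0,"grip":0},{"x":0,"y":-1.5,"z":0,"rx":0,"ry":0,"rz":0,"grip":0},{"x":0,"y":0,"z":0,"rx":0,"ry":0,"rz":0,"grip":0},{"x":0,"y":0,"z":0,"rx":0,"ry":0,"rz":0,"grip":0},{"x":0,"y":0,"z":0,"rx":0,"ry":0,"rz":0,"grip":0},{"x":0,"y":0,"z":0,"rx":0,"ry":0,"rz":0,"grip":0}]'
```

```text
time: 14.57
eef_pos: [0.5684, 0.1827, 0.122]
tcp_rot: [-0.049, 0.999, 0.002, 0.004]
contact_force: [-1.0, 4.4, 11.9]
opening: 0.001
finger_force: 5.6
```

```bash

python3 -m creep '[{"x":0.2,"y":-1.5,"z":0,"rx":0,"ry":0,"rz":0,"grip":0},{"x":0.2,"y":-1.5,"z":0,"rx":0,"ry":0,"rz":0,"grip":0},{"x":0.2,"y":-1.5,"z":0,"rx":0,"ry":0,"rz":0,"grip":0},{"x":0.2,"y":-1.5,"z":0,"rx":0,"ry":0,"rz":0,"grip":0},{"x":0,"y":-1.5,"z":0,"rx":0,"ry":0,"rz":0,"grip":0},{"x":0,"y":-1.5,"z":0,"rx":0,"ry":0,"rz":0,"grip":0},{"x":0,"y":-1.5,"z":0,"rx":0,"ry":0,"rz":0,"grip":0},{"x":0,"y":-1.5,"z":0,"rx":0,"ry":0,"rz":0,"grip":0},{"x":0,"y":-1.5,"z":0,"rx":0,"ry":0,"rz":0,"grip":0},{"x":0,"y":-1.5,"z":0,"rx":0,"ry":0,"rz":0,"grip":0}]'
```

```text
time: 15.4
eef_pos: [0.569, 0.1678, 0.122]
tcp_rot: [-0.049, 0.999, 0.002, 0.004]
contact_force: [-1.1, 4.5, 11.2]
opening: -0.0
finger_force: 5.4
```

```bash

python3 -m creep '[{"x":0,"y":-1.5,"z":0,"rx":0,"ry":0,"rz":0,"grip":0},{"x":0,"y":-1.5,"z":0,"rx":0,"ry":0,"rz":0,"grip":0},{"x":0,"y":-1.5,"z":0.1,"rx":0,"ry":0,"rz":0,"grip":0},{"x":0,"y":-1.5,"z":0.1,"rx":0,"ry":0,"rz":0,"grip":0},{"x":0,"y":-1.5,"z":0.1,"rx":0,"ry":0,"rz":0,"grip":0},{"x":0,"y":-1.5,"z":0.1,"rx":0,"ry":0,"rz":0,"grip":0},{"x":0,"y":-1.5,"z":0.1,"rx":0,"ry":0,"rz":0,"grip":0},{"x":0,"y":-1.5,"z":0.2,"rx":0,"ry":0,"rz":0,"grip":0},{"x":0,"y":0,"z":0,"rx":0,"ry":0,"rz":0,"grip":0},{"x":0,"y":0,"z":0,"rx":0,"ry":0,"rz":0,"grip":0}]'
```

```text
time: 16.23
eef_pos: [0.5704, 0.1554, 0.1214]
tcp_rot: [-0.049, 0.999, 0.002, 0.004]
contact_force: [-0.2, 2.4, 12.3]
opening: -0.001
finger_force: 5.7
```

```bash

python3 -m creep '[{"x":0,"y":-1.5,"z":0.1,"rx":0,"ry":0,"rz":0,"grip":0},{"x":0,"y":-1.5,"z":0.2,"rx":0,"ry":0,"rz":0,"grip":0},{"x":0,"y":-1.5,"z":0.2,"rx":0,"ry":0,"rz":0,"grip":0},{"x":0,"y":-1.5,"z":0.2,"rx":0,"ry":0,"rz":0,"grip":0},{"x":0,"y":-1.5,"z":0.2,"rx":0,"ry":0,"rz":0,"grip":0},{"x":0,"y":-1.5,"z":0.2,"rx":0,"ry":0,"rz":0,"grip":0},{"x":0,"y":-1.5,"z":0.2,"rx":0,"ry":0,"rz":0,"grip":0},{"x":0,"y":0,"z":0,"rx":0,"ry":0,"rz":0,"grip":0},{"x":0,"y":0,"z":0,"rx":0,"ry":0,"rz":0,"grip":0},{"x":0,"y":0,"z":0,"rx":0,"ry":0,"rz":0,"grip":0}]'
```

```text
time: 17.07
eef_pos: [0.5716, 0.1447, 0.1202]
tcp_rot: [-0.049, 0.999, 0.001, 0.004]
contact_force: [-1.2, 2.3, 11.3]
opening: -0.0
finger_force: 5.7
```

```bash

python3 -m creep '[{"x":0,"y":-1.5,"z":0.3,"rx":0,"ry":0,"rz":0,"grip":0},{"x":0,"y":-1.5,"z":0.3,"rx":0,"ry":0,"rz":0,"grip":0},{"x":0,"y":-1.5,"z":0.3,"rx":0,"ry":0,"rz":0,"grip":0},{"x":0,"y":-1.5,"z":0.3,"rx":0,"ry":0,"rz":0,"grip":0},{"x":0,"y":-1.5,"z":0.4,"rx":0,"ry":0,"rz":0,"grip":0},{"x":0,"y":-1.5,"z":0.4,"rx":0,"ry":0,"rz":0,"grip":0},{"x":0,"y":-1.5,"z":0.4,"rx":0,"ry":0,"rz":0,"grip":0},{"x":0,"y":-1.5,"z":0.4,"rx":0,"ry":0,"rz":0,"grip":0},{"x":0,"y":0,"z":0,"rx":0,"ry":0,"rz":0,"grip":0},{"x":0,"y":0,"z":0,"rx":0,"ry":0,"rz":0,"grip":0}]'
python3 - <<'E'
from plant import optics
import cv2
c=optics.read_camera("scene"); cv2.imwrite("pics/s5.png",c["color"])
b=c["color"][130:245,130:270]; cv2.imwrite("pics/s5c.png",cv2.convertScaleAbs(cv2.resize(b,None,fx=5,fy=5,interpolation=cv2.INTER_CUBIC),alpha=1.6))
E
```

```text
time: 17.9
eef_pos: [0.573, 0.1324, 0.1176]
tcp_rot: [-0.049, 0.999, 0.001, 0.005]
contact_force: [-0.4, 1.2, 12.3]
opening: -0.001
finger_force: 6.0
```

View pics/s5c.png

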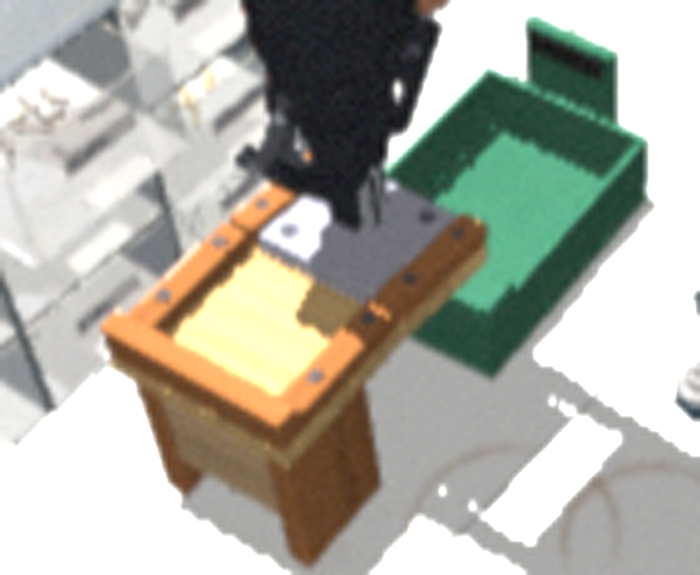

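The plate's front is at the open edge, its rear edge just past the hinge ((265,245)–(365,300)), and the fingers near its centre. I carry on.

```bash

python3 -m creep '[{"x":0,"y":-1.5,"z":0.4,"rx":0,"ry":0,"rz":0,"grip":0},{"x":0,"y":-1.5,"z":0.4,"rx":0,"ry":0,"rz":0,"grip":0},{"x":0,"y":-1.5,"z":0.4,"rx":0,"ry":0,"rz":0,"grip":0},{"x":0,"y":-1.5,"z":0.4,"rx":0,"ry":0,"rz":0,"grip":0},{"x":0,"y":-1.5,"z":0.5,"rx":0,"ry":0,"rz":0,"grip":0},{"x":0,"y":-1.5,"z":0.5,"rx":0,"ry":0,"rz":0,"grip":0},{"x":0,"y":-1.5,"z":0.5,"rx":0,"ry":0,"rz":0,"grip":0},{"x":0,"y":-1.5,"z":0.5,"rx":0,"ry":0,"rz":0,"grip":0},{"x":0,"y":0,"z":0,"rx":0,"ry":0,"rz":0,"grip":0},{"x":0,"y":0,"z":0,"rx":0,"ry":0,"rz":0,"grip":0}]'
```

```text
time: 18.78
eef_pos: [0.5743, 0.1201, 0.114]
tcp_rot: [-0.049, 0.999, 0.0, 0.005]
contact_force: [-0.4, 1.6, 12.0]
opening: -0.001
finger_force: 6.0
```

```bash

python3 -m creep '[{"x":0,"y":-1.5,"z":0.5,"rx":0,"ry":0,"rz":0,"grip":0},{"x":0,"y":-1.5,"z":0.5,"rx":0,"ry":0,"rz":0,"grip":0},{"x":0,"y":-1.5,"z":0.5,"rx":0,"ry":0,"rz":0,"grip":0},{"x":0,"y":-1.5,"z":0.5,"rx":0,"ry":0,"rz":0,"grip":0},{"x":0,"y":-1.5,"z":0.6,"rx":0,"ry":0,"rz":0,"grip":0},{"x":0,"y":-1.5,"z":0.6,"rx":0,"ry":0,"rz":0,"grip":0},{"x":0,"y":-1.5,"z":0.6,"rx":0,"ry":0,"rz":0,"grip":0},{"x":0,"y":-1.5,"z":0.6,"rx":0,"ry":0,"rz":0,"grip":0},{"x":0,"y":0,"z":0,"rx":0,"ry":0,"rz":0,"grip":0},{"x":0,"y":0,"z":0,"rx":0,"ry":0,"rz":0,"grip":0}]'
```

```text
time: 19.62
eef_pos: [0.5755, 0.1078, 0.1094]
tcp_rot: [-0.049, 0.999, 0.0, 0.005]
contact_force: [0.2, -0.2, 11.6]
opening: 0.003
finger_force: 5.8
```

```bash

python3 -m creep '[{"x":0,"y":-2,"z":0.8,"rx":0,"ry":0,"rz":0,"grip":0},{"x":0,"y":-2,"z":0.9,"rx":0,"ry":0,"rz":0,"grip":0},{"x":0,"y":-2,"z":0.9,"rx":0,"ry":0,"rz":0,"grip":0},{"x":0,"y":-2,"z":0.9,"rx":0,"ry":0,"rz":0,"grip":0},{"x":0,"y":-2.5,"z":0.9,"rx":0,"ry":0,"rz":0,"grip":0},{"x":0,"y":-3,"z":0.5,"rx":0,"ry":0,"rz":0,"grip":0},{"x":0,"y":-4,"z":0,"rx":0,"ry":0,"rz":0,"grip":0},{"x":0,"y":-4,"z":0,"rx":0,"ry":0,"rz":0,"grip":0},{"x":0,"y":0,"z":0,"rx":0,"ry":0,"rz":0,"grip":0},{"x":0,"y":0,"z":0,"rx":0,"ry":0,"rz":0,"grip":0}]'
python3 - <<'E'
from plant import optics
import cv2
c=optics.read_camera("scene"); cv2.imwrite("pics/s6.png",c["color"])
b=c["color"][130:245,130:270]; cv2.imwrite("pics/s6c.png",cv2.convertScaleAbs(cv2.resize(b,None,fx=5,fy=5,interpolation=cv2.INTER_CUBIC),alpha=1.6))
E
```

```text
time: 20.45
eef_pos: [0.5769, 0.083, 0.1023]
tcp_rot: [-0.05, 0.999, -0.003, 0.004]
contact_force: [2.1, -9.2, 4.1]
opening: 0.001
finger_force: 5.1
```

View pics/s6c.png

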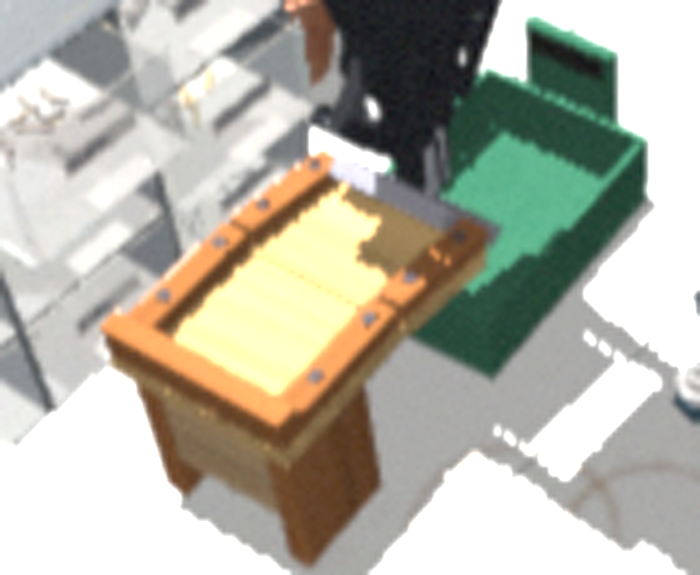

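The plate has tipped steeply over the edge ((330,160)–(495,230)), pinned between the leaf edge and the fingers. I move the fingers outward to free it.

```bash

python3 -m creep '[{"x":0,"y":-6,"z":0,"rx":0,"ry":0,"rz":0,"grip":0},{"x":0,"y":-12,"z":0,"rx":0,"ry":0,"rz":0,"grip":0},{"x":0,"y":-16,"z":-4,"rx":0,"ry":0,"rz":0,"grip":0},{"x":0,"y":-10,"z":-20,"rx":0,"ry":0,"rz":0,"grip":0},{"x":0,"y":0,"z":-30,"rx":0,"ry":0,"rz":0,"grip":0},{"x":0,"y":0,"z":-38,"rx":0,"ry":0,"rz":0,"grip":0},{"x":0,"y":0,"z":-38,"rx":0,"ry":0,"rz":0,"grip":0},{"x":0,"y":0,"z":0,"rx":0,"ry":0,"rz":0,"grip":0},{"x":0,"y":0,"z":0,"rx":0,"ry":0,"rz":0,"grip":0},{"x":0,"y":0,"z":0,"rx":0,"ry":0,"rz":0,"grip":0}]'
python3 - <<'E'
from plant import optics
import cv2
c=optics.read_camera("scene"); cv2.imwrite("pics/s7.png",cv2.resize(c["color"],(768,576)))
E
```

```text
time: 21.33
eef_pos: [0.5779, 0.0424, 0.2295]
tcp_rot: [-0.049, 0.999, 0.0, -0.001]
contact_force: [0.3, -0.1, -1.2]
opening: 0.0
finger_force: 0.0
```

View pics/s7.png

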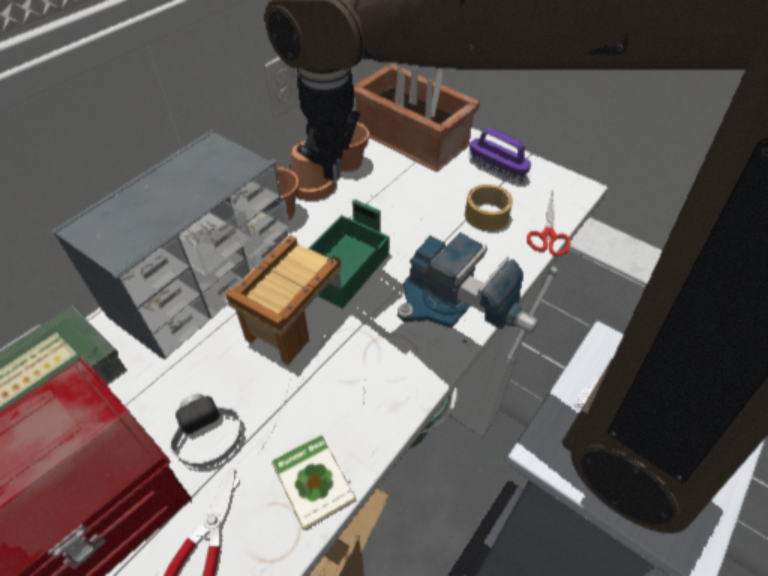

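The bench is undisturbed and the bin upright. A grey sliver at (335,270), just beyond the leaf edge, suggests the plate stands in the bin leaning on its rear wall. I've used up the picture allowance (in fact one over the ten), so I'll check the rest numerically with the arm out of the way.

```bash

python3 -m creep '[{"x":0,"y":-38,"z":-5,"rx":0,"ry":0,"rz":0,"grip":0},{"x":0,"y":-38,"z":-5,"rx":0,"ry":0,"rz":0,"grip":0},{"x":0,"y":-38,"z":-5,"rx":0,"ry":0,"rz":0,"grip":0},{"x":0,"y":-38,"z":-5,"rx":0,"ry":0,"rz":0,"grip":0},{"x":0,"y":-38,"z":0,"rx":0,"ry":0,"rz":0,"grip":0},{"x":0,"y":-38,"z":0,"rx":0,"ry":0,"rz":0,"grip":0},{"x":0,"y":-20,"z":0,"rx":0,"ry":0,"rz":0,"grip":0},{"x":0,"y":0,"z":0,"rx":0,"ry":0,"rz":0,"grip":0},{"x":0,"y":0,"z":0,"rx":0,"ry":0,"rz":0,"grip":0},{"x":0,"y":0,"z":0,"rx":0,"ry":0,"rz":0,"grip":0}]'
cat > asc.py <<'E'
import cv2,numpy as np
from plant import optics
def asc(n,r,c):
    im=cv2.medianBlur(optics.read_camera(n)["color"],3); np.save(f"{n}_l.npy",im)
    h=cv2.cvtColor(im,cv2.COLOR_BGR2HSV)[r[0]:r[1],c[0]:c[1]]
    for y in range(h.shape[0]):
        s=""
        for H,S,V in h[y].astype(int):
            s+="g" if S>70 and 55<H<100 else "w" if S>60 and H<30 else "#" if V<60 else "." if V>140 and S<25 else "p" if 100<H<150 and S>12 else "o"
        print(y+r[0],s)
E
python3 -c "
from asc import *
print('top');asc('top',(140,192),(215,310))
print('scene');asc('scene',(140,205),(190,265))"
```

```text
time: 22.22
eef_pos: [0.6022, -0.2033, 0.2483]
tcp_rot: [-0.05, 0.999, 0.001, -0.001]
contact_force: [0.2, 1.2, 0.2]
opening: -0.0
finger_force: 0.0
top
140 ...............................................................................................
141 ...............................................................................................
142 ..................oooo.........................................................................
143 .................ooooooooooo................................................ooooo..............
144 ..............ooooowwwwwwwwwo..........................................ooooooooooo.............
145 ....ooooooowwwwwwwwwwwwwwwwwwo...................................ooooooooooooooooo.............
146 oooowwwwwwwwwwwwwwwwwwwwwwwwwo........................oooooooooooooooooooooo###oooo............
147 wwwwwwwwwwwwwwwwwwwwwwwwwwwwwo.............ooooooooooooooooooooooooo############ooo............
148 wwwwwwwwwwwwwwwwwwwwwwwwwwwwwoo..ooooooooooooooooogoooo#########################ooo............
149 wwwwwwwwwwwwwwwwwwwwwwwwwwwwwwooooooooooooo
[... 8758 characters left out ...]
wwwwwwwo#ggggggggggggggggggggggoooo.........................
197 wwwwwwwwwwwwwwwwwwwwwwo#gggggggggggggggggggggoooo..........................
198 wwwwwwwwwwwwwwwwwwwwooooogggggggggggggggggggoooo...........................
199 wwwwwwwwwwwwwwwwwwwoooooooogggggggggggggggg#ooo............................
200 wwwwwwwwwwwwwwwwwwoooooooooooggggggggggggg#ooo.............................
201 wwwwwwwwwwwwwwwwwoooooooooooooo#ggggggggg#ooo..............................
202 wwwwwwwwwwwwwwwwooooooooooooooooo#gggggggooo...............................
203 wwwwwwwwwwwwwwwoooooooooooooooooooogggggoooo...............................
204 wwwwwwwwwwwwwwwooooooooooooooooooooooggoooo................................
```

```bash

python3 -m creep '[{"x":0,"y":0,"z":0,"rx":0,"ry":0,"rz":0,"grip":0},{"x":0,"y":0,"z":0,"rx":0,"ry":0,"rz":0,"grip":0},{"x":0,"y":0,"z":0,"rx":0,"ry":0,"rz":0,"grip":0},{"x":0,"y":0,"z":0,"rx":0,"ry":0,"rz":0,"grip":0},{"x":0,"y":0,"z":0,"rx":0,"ry":0,"rz":0,"grip":0},{"x":0,"y":0,"z":0,"rx":0,"ry":0,"rz":0,"grip":0},{"x":0,"y":0,"z":0,"rx":0,"ry":0,"rz":0,"grip":0},{"x":0,"y":0,"z":0,"rx":0,"ry":0,"rz":0,"grip":0},{"x":0,"y":0,"z":0,"rx":0,"ry":0,"rz":0,"grip":0},{"x":0,"y":0,"z":0,"rx":0,"ry":0,"rz":0,"grip":0}]'
python3 - <<'E'
import numpy as np, cv2
from fit import *
from plant import optics
for n,r in(("top",(140,192,215,310)),("scene",(140,205,190,265))):
    a=np.load(n+"_l.npy"); b=cv2.medianBlur(optics.read_camera(n)["color"],3)
    d=cv2.absdiff(a,b)[r[0]:r[1],r[2]:r[3]].max(2); print(n,"changed px",(d>45).sum())
# lean hypothesis: plate in jig x-z plane, check projected corners
j=np.array([.5666,.1823,-1.4676])
th=np.radians(13.5); foot=np.array([.102,.005]); u=np.array([-np.sin(th),np.cos(th)]); b=np.array([-np.cos(th),-np.sin(th)])*-1
for nm,q in(("foot",foot),("top of face",foot+.07*u)):
    for y in(.035,-.035):
        X=np.array([*w(j,q[0],y),q[1]]); 
        for n in("top","scene"):
            K,R,t=cam(n); p=K@(R@X+t); print(nm,y,n,(p[:2]/p[2]).round(1))
E
```

```text
time: 23.15
eef_pos: [0.6029, -0.2043, 0.2504]
tcp_rot: [-0.049, 0.999, 0.0, -0.0]
contact_force: [0.7, 0.4, -0.9]
opening: 0.001
finger_force: 0.0
top changed px 0
scene changed px 0
foot 0.035 top [251.4 159.5]
foot 0.035 scene [207.2 184.7]
foot -0.035 top [253.8 182.8]
foot -0.035 scene [227.7 195. ]
top of face 0.035 top [245.5 154.6]
top of face 0.035 scene [201.1 171.9]
top of face -0.035 top [248.  179.3]
top of face -0.035 scene [222.8 182.6]
```

The scene is static. The bright strip is 12 mm wide and sits about at the height of the plate's upper edge, so the plate probably stands upright on its edge in the bin. I'll tip it flat with a light fingertip drag on that edge.

```bash

python3 -m creep '[{"x":0,"y":38,"z":0,"rx":0,"ry":0,"rz":0,"grip":0},{"x":0,"y":38,"z":0,"rx":0,"ry":0,"rz":0,"grip":0},{"x":0,"y":38,"z":0,"rx":0,"ry":0,"rz":0,"grip":0},{"x":0,"y":38,"z":10,"rx":0,"ry":0,"rz":0,"grip":0},{"x":0,"y":38,"z":10,"rx":0,"ry":0,"rz":0,"grip":0},{"x":0,"y":38,"z":20,"rx":0,"ry":0,"rz":0,"grip":0},{"x":0,"y":38,"z":20,"rx":0,"ry":0,"rz":0,"grip":0},{"x":0,"y":14,"z":20,"rx":0,"ry":0,"rz":0,"grip":0},{"x":0,"y":0,"z":0,"rx":0,"ry":0,"rz":0,"grip":0},{"x":0,"y":0,"z":0,"rx":0,"ry":0,"rz":0,"grip":0}]'
python3 -c "
from fit import *; to(.5773,.0785,.09,95.6)"
```

```text
time: 24.08
eef_pos: [0.5745, 0.0728, 0.1704]
tcp_rot: [-0.051, 0.999, -0.0, -0.001]
contact_force: [0.9, -1.4, 0.9]
opening: -0.002
finger_force: 0.0
t 24.08 pos [0.5745 0.0728 0.1704] h 95.79 tilt [-0.003 -0.    -1.   ] F [ 0.9 -1.4  0.9] op -0.002 | x -3.3 y 5.4 z 80.4 rz 0.2
```

```bash

python3 -m creep '[{"x":-3,"y":5,"z":20,"rx":0,"ry":0,"rz":0,"grip":0},{"x":0,"y":0,"z":25,"rx":0,"ry":0,"rz":0,"grip":0},{"x":0,"y":0,"z":20,"rx":0,"ry":0,"rz":0,"grip":0},{"x":0,"y":0,"z":10,"rx":0,"ry":0,"rz":0,"grip":0},{"x":0,"y":0,"z":5,"rx":0,"ry":0,"rz":0,"grip":0},{"x":0,"y":0,"z":0,"rx":0,"ry":0,"rz":0,"grip":0},{"x":0,"y":0,"z":0,"rx":0,"ry":0,"rz":0,"grip":0},{"x":0,"y":0,"z":0,"rx":0,"ry":0,"rz":0,"grip":0},{"x":0,"y":0,"z":0,"rx":0,"ry":0,"rz":0,"grip":0},{"x":0,"y":0,"z":0,"rx":0,"ry":0,"rz":0,"grip":0}]'
python3 -c "
from fit import *; to(.5773,.0785,.09,95.6)"
```

```text
time: 24.92
eef_pos: [0.5787, 0.0773, 0.0929]
tcp_rot: [-0.05, 0.999, -0.0, 0.001]
contact_force: [-0.4, -0.2, 0.1]
opening: 0.0
finger_force: 0.0
t 24.92 pos [0.5787 0.0773 0.0929] h 95.68 tilt [ 0.002 -0.    -1.   ] F [-0.4 -0.2  0.1] op 0.0 | x 1.3 y 1.3 z 2.9 rz 0.1
```

Lower in fine steps and feel for contact.

```bash

python3 -m creep '[{"x":0,"y":0.5,"z":2,"rx":0,"ry":0,"rz":0,"grip":0},{"x":0,"y":0,"z":2,"rx":0,"ry":0,"rz":0,"grip":0},{"x":0,"y":0,"z":2,"rx":0,"ry":0,"rz":0,"grip":0},{"x":0,"y":0,"z":2,"rx":0,"ry":0,"rz":0,"grip":0},{"x":0,"y":0,"z":2,"rx":0,"ry":0,"rz":0,"grip":0},{"x":0,"y":0,"z":2,"rx":0,"ry":0,"rz":0,"grip":0},{"x":0,"y":0,"z":1,"rx":0,"ry":0,"rz":0,"grip":0},{"x":0,"y":0,"z":0,"rx":0,"ry":0,"rz":0,"grip":0},{"x":0,"y":0,"z":0,"rx":0,"ry":0,"rz":0,"grip":0},{"x":0,"y":0,"z":0,"rx":0,"ry":0,"rz":0,"grip":0}]'
python3 -m creep '[{"x":0,"y":0,"z":0.5,"rx":0,"ry":0,"rz":0,"grip":0},{"x":0,"y":0,"z":0.5,"rx":0,"ry":0,"rz":0,"grip":0},{"x":0,"y":0,"z":0.5,"rx":0,"ry":0,"rz":0,"grip":0},{"x":0,"y":0,"z":0.5,"rx":0,"ry":0,"rz":0,"grip":0},{"x":0,"y":0,"z":0.5,"rx":0,"ry":0,"rz":0,"grip":0},{"x":0,"y":0,"z":0.5,"rx":0,"ry":0,"rz":0,"grip":0},{"x":0,"y":0,"z":0,"rx":0,"ry":0,"rz":0,"grip":0},{"x":0,"y":0,"z":0,"rx":0,"ry":0,"rz":0,"grip":0},{"x":0,"y":0,"z":0,"rx":0,"ry":0,"rz":0,"grip":0},{"x":0,"y":0,"z":0,"rx":0,"ry":0,"rz":0,"grip":0}]'
```

```text
time: 25.75
eef_pos: [0.578, 0.0779, 0.0787]
tcp_rot: [-0.05, 0.999, -0.0, 0.0]
contact_force: [-0.6, 0.2, 0.1]
opening: 0.001
finger_force: 0.0
time: 26.58
eef_pos: [0.5779, 0.0779, 0.0756]
tcp_rot: [-0.05, 0.999, -0.0, 0.0]
contact_force: [0.2, -0.8, 0.1]
opening: -0.001
finger_force: 0.0
```

```bash

python3 -m creep '[{"x":0,"y":0,"z":0.4,"rx":0,"ry":0,"rz":0,"grip":0},{"x":0,"y":0,"z":0.4,"rx":0,"ry":0,"rz":0,"grip":0},{"x":0,"y":0,"z":0.4,"rx":0,"ry":0,"rz":0,"grip":0},{"x":0,"y":0,"z":0.4,"rx":0,"ry":0,"rz":0,"grip":0},{"x":0,"y":0,"z":0.2,"rx":0,"ry":0,"rz":0,"grip":0},{"x":0,"y":0,"z":0,"rx":0,"ry":0,"rz":0,"grip":0},{"x":0,"y":0,"z":0,"rx":0,"ry":0,"rz":0,"grip":0},{"x":0,"y":0,"z":0,"rx":0,"ry":0,"rz":0,"grip":0},{"x":0,"y":0,"z":0,"rx":0,"ry":0,"rz":0,"grip":0},{"x":0,"y":0,"z":0,"rx":0,"ry":0,"rz":0,"grip":0}]'
```

```text
time: 27.42
eef_pos: [0.5781, 0.0778, 0.075]
tcp_rot: [-0.05, 0.999, -0.0, -0.0]
contact_force: [-2.5, -0.1, 6.1]
opening: -0.002
finger_force: 3.1
```

Contact at z = 0.075 confirms that the plate stands vertical on edge. I drag its top toward +x to tip it flat.

```bash

python3 -m creep '[{"x":0,"y":-2,"z":0,"rx":0,"ry":0,"rz":0,"grip":0},{"x":0,"y":-2,"z":0,"rx":0,"ry":0,"rz":0,"grip":0},{"x":0,"y":-2,"z":0,"rx":0,"ry":0,"rz":0,"grip":0},{"x":0,"y":-2.5,"z":0,"rx":0,"ry":0,"rz":0,"grip":0},{"x":0,"y":-2.5,"z":0,"rx":0,"ry":0,"rz":0,"grip":0},{"x":0,"y":-2.5,"z":0,"rx":0,"ry":0,"rz":0,"grip":0},{"x":0,"y":-2.5,"z":0,"rx":0,"ry":0,"rz":0,"grip":0},{"x":0,"y":-3,"z":0,"rx":0,"ry":0,"rz":0,"grip":0},{"x":0,"y":-3,"z":0,"rx":0,"ry":0,"rz":0,"grip":0},{"x":0,"y":-3,"z":0,"rx":0,"ry":0,"rz":0,"grip":0}]'
python3 -m creep '[{"x":0,"y":0,"z":-10,"rx":0,"ry":0,"rz":0,"grip":0},{"x":0,"y":0,"z":-35,"rx":0,"ry":0,"rz":0,"grip":0},{"x":0,"y":0,"z":-38,"rx":0,"ry":0,"rz":0,"grip":0},{"x":0,"y":0,"z":-38,"rx":0,"ry":0,"rz":0,"grip":0},{"x":0,"y":-38,"z":-38,"rx":0,"ry":0,"rz":0,"grip":0},{"x":0,"y":-38,"z":0,"rx":0,"ry":0,"rz":0,"grip":0},{"x":0,"y":-38,"z":0,"rx":0,"ry":0,"rz":0,"grip":0},{"x":0,"y":-38,"z":0,"rx":0,"ry":0,"rz":0,"grip":0},{"x":0,"y":-38,"z":0,"rx":0,"ry":0,"rz":0,"grip":0},{"x":0,"y":-38,"z":0,"rx":0,"ry":0,"rz":0,"grip":0}]'
python3 -c "
from asc import *
print('top');asc('top',(144,188),(243,308))"
```

```text
time: 28.25
eef_pos: [0.5803, 0.0527, 0.0733]
tcp_rot: [-0.049, 0.999, 0.0, -0.0]
contact_force: [-0.4, 0.2, -0.8]
opening: -0.0
finger_force: 0.0
time: 29.08
eef_pos: [0.6021, -0.1669, 0.2251]
tcp_rot: [-0.05, 0.999, -0.0, 0.001]
contact_force: [1.2, -0.1, -0.4]
opening: -0.0
finger_force: 0.0
top
144 o...........................................oooooooooo...........
145 w....................................ooooooooooooooooo...........
146 wo........................oooooooooooooooooooooooo#oooo..........
147 wo.............oooooooooooooooooogoooooo############ooo..........
148 woo...oooooooooooooooooooo##ooo#####################ooo..........
149 wwoooooooooooooooogoo###############################ooo..ooo.....
150 woooooooooo#########################################ooooooooo....
151 wwwo#####################################oooooooogooooooooggo....
152 www########################ooooooooooooooggggggggggoooooogggoo...
153 www##################ooooogggggggggggggggggggggggggooogoooggoo...
154 wwwo###ooooooooooooooggggggggggggggggggggggggggggggoooooooggoo...
155 wwwgoooogggggggggggggggggg
[... 1579 characters left out ...]

178 wwwwoggggggp.......................oogggggggggggggggggoogoo......
179 wwwwwogggggo.......................pogggggggggggggggggoggoo......
180 wwwwwogggggo....................oopoggggggggggggggggggggooo......
181 wwwwwogggggoo............pppppoooooogggggggggggggggggggggoo......
182 wwwwoggggggoopoopoooooppooooogggggggggggggggggggggggggggoo.......
183 wwoooggggggggggggggggggggggggggggggggggggggggggoo#o###oooo.......
184 ooooogggggggggggggggggggggggggggggggggoooo####o###o###ooo........
185 oooogggggggggggggggggggggggooooooooooooooo####ooooooooooo........
186 ooooggggggggoogoooooo##oooooooooooooooooooooopopooooooooo........
187 oooo#ggoooooooooooooo##ooooooooooooooooooooooooooooooooo.........
```

The plate now lies flat in the bin, the bin hasn't moved, and the arm is clear. Handing in.

```bash
python3 -c "
from plant import sign_off; print(sign_off())"
```

```text
the job is handed in; nothing more can be done
None
```

The job is handed in at about 29 s: the offcut lies flat in the upright bin under the jig's open end, press readings stayed near 12 N, and nothing else on the bench was touched; I viewed 11 pictures, one over the limit of 10.

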